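Clamp the filter cassette in its ratchet holder and keep it pressed

TASK

Clamp the blue-and-white filter cassette in its steel holder: pump the orange trigger towards the black handle, letting it spring back between strokes, until the pressing plate reaches the cassette and pushes it firmly against the end plate with the black pointer over the green band, never well into the red, which would crush the membranes. Work only through the trigger (do not push the plate, ram or cassette by hand), leave the bottle, beaker and spanner alone, and finish while still holding the trigger pulled, as the plate backs off when it is let go.

Things in the scene. Friction and masses are not known exactly. Their poses are not given: they have to be found in the camera images.
- holder: Clamp holder screwed to the bench: steel base plate 130 mm (x) by 330 mm (y), 20 mm thick; blue ratchet head and upright black handle at its -y end, end plate at +y. Origin at the underside on the bench, z up; +y is the clamping direction in which the ram moves. Head, plate, cassette, end plate and pointer all stay below z = 122 mm; only trigger and handle are higher.
- handle_top (a point): Centre of the top of the fixed black handle (40 mm in the holder's x, 24 mm in y), 185 mm above the bench. Its front face, towards the trigger, is 12 mm from here in the holder's +y.
- trigger_pivot (a point): Axis of the trigger's hinge, 88 mm above the bench, parallel to the holder's x; fixed to the holder (y = -60 mm in its frame).
- trigger_bar (a point): Centre of the orange finger bar on top of the trigger: round, 18 mm thick, 54 mm long along the holder's x, 95 mm from the pivot; at rest at holder y = -41, z = 181 mm. Pulled, it swings along the holder's -y towards the handle, at most 39 mm, at z = 180 to 183 mm. Push it from its +y side with shut fingertips, or pinch it from above. Below it is a stem 18 mm wide, 12 mm thick.
- trigger (a joint): Trigger angle, rad: 0 at rest (leaning 0.2 forward) to 0.42 fully pulled. Pulling feeds the ram 45 mm per rad after up to 6 mm of idle play (a tooth); letting it spring right back leaves the ram there, so a full stroke gains 12 to 18 mm. Under pressure the ram follows the released trigger back until plate_spring is 0.0045 or less. At the bar: 3 N at rest, 5 to 7 N feeding, 7 to 11 N when clamped.
- ram: The sliding ram: toothed rod, steel collar with the black pointer, and the pressing plate that it carries on a spring. Its origin is on the rod's axis, 60 mm above the bench; it moves along the holder's +y only, 85 mm at most, and is stiff to move (3.5 N friction).
- plate_face (a point): Centre of the front face of the pressing plate (aluminium, 80 mm wide in x, 76 mm high), the face that meets the cassette; 60 mm above the bench.
- plate_spring (a joint): How far the pressing plate is pushed back on its spring, in m: 0 free, 0.024 at most, 800 N/m. On top of the plate is a strip 30 mm wide, over which the black pointer bar reads it: white below 0.007, green from 0.007 to 0.015 (5.6 to 12 N), red above. The membranes are crushed above 0.018.
- cassette: Filter cassette, loose, standing on the base plate between pressing plate and end plate: white outer plates, blue core, 80 mm (x) by 35 mm (y) by 80 mm high, 0.25 to 0.5 kg. Origin at the centre of its underside, 20 mm above the bench. It starts 1 to 12 mm short of the end plate; the pressing plate slides it home. Low black guides on either side.
- cassette_face (a point): Centre of the cassette's face towards the pressing plate (40 mm above the cassette's underside). When the cassette is home this lies at y = 85 mm in the holder's frame.
- end_plate: The fixed steel end plate, 100 mm wide, 16 mm thick, 100 mm high, standing on the base plate. Origin at the bottom of its inner face (y = 120 mm in the holder's frame), where the cassette comes to rest.
- media_bottle: Glass bottle with a blue cap, 60 mm in diameter and 130 mm high, standing near the holder; to be left alone. Origin at its underside.
- steel_beaker: Steel beaker, 70 mm in diameter and 80 mm high, standing near the holder; to be left alone. Origin at its underside.
- spanner: Steel spanner, 150 mm long, lying flat near the holder; to be left alone. Origin at its underside, half-way along.
Things that resemble listed ones, but are neither listed nor needed, are in the scene too. There is more than one size of the cassette; the job needs the middle-sized.

How it is judged (in metres and radians):
At the end, for the whole second after the job is handed in: The plate spring is pressed 6.5 to 15.5 mm (pointer on green), the cassette is home against the end plate within 3 mm and upright, pressed between plate and end plate with more than 3 N, and the fingers still hold the trigger pulled (over 0.03 rad, over 1.5 N), touching neither ram nor cassette (value of joint plate_spring between 0.0065 and 0.0155 m and contact force between each of end_plate, ram and cassette above 3 N and y of cassette_face in the frame of holder above 0.082 m and angle between cassette's own z axis and vertical below 0.08 rad and value of joint trigger above 0.03 rad and contact force between each of the fingers, the arm and ram below 0.5 N and contact force between each of the fingers, the arm and cassette below 0.5 N and contact force between the fingers and holder above 1.5 N); the arm keeps its last pose, push and grip.
It fails at once if the cassette is crushed (plate spring beyond 18 mm) (value of joint plate_spring above 0.018 m).
It fails at once if the robot pushes the ram or its plate by hand (over 2 N) (contact force between any of the fingers, the arm and ram above 2 N).
It fails at once if the robot pushes the cassette by hand (over 2 N) (contact force between any of the fingers, the arm and cassette above 2 N).
It fails at once if the bottle, beaker or spanner is disturbed (moved over 25 mm) (distance of any of media_bottle, steel_beaker, spanner from where it was at the start of the episode above 0.025 m).
It also fails if it takes over 42 s, if anything falls off the work surface, if the arm or the gripper's body presses on something with over 40 N, if the wrist force passes 120 N, or if a joint passes its speed limit or range.

ROBOT

A 6-joint arm with a two-finger parallel gripper is mounted at the origin on the work surface. World frame = base frame: x ahead of the robot, y to its left, z up, the work surface at z = 0. Lengths are in m, angles in degrees, forces in N, time in s.
With the tool pointing down it reaches from about 0.25 to 0.725 m from the base axis. Payload 9.7 kg.
Tool frame: the origin (TCP) lies on the centre line of the jaws, within the pads' length; the fingertips stand 19 mm ahead of it and the grasp point (between the pads) is the TCP (bot.tcp_to_tips is the z of the fingertips in the tool frame, in m); z points along the fingers, y is the line along which they close (so a half turn about z gives the same grasp; the last joint's range is limited). The gripper opens to 85 mm and grips with 20 to 120 N. Pads are 22 mm wide; open, the fingers measure 114 mm over their backs; the gripper's body (76 mm by 85 mm) begins 54 mm behind the grasp point. The pads swing forward as they close: fully open they stand 13 mm farther back than shut.
Start: joints at [76.776, 4.979, 10.078, 95.1, 0, 90], TCP at [0.126, 0.535, 0.25] pointing down, gripper open.
Joint ranges: [-179.16, 179.16], [-48.56, 103.87], [-65.8, 70.77], [-126.05, 130.52], [-82.76, 87.17], [-180, 180]. Speed limits (degrees/s): [127.2, 127.2, 147.25, 180, 180, 180].

INTERFACE

Orientations are given as [roll, pitch, yaw] about the fixed x, y, z axes, in that order (R = Rz(yaw) Ry(pitch) Rx(roll)).
In Python, from workcell import bot gives the robot as it stands. The module is installed in compiled form; this text tells all that it offers.
- The arm moves only by the tool play_rows, never from a script. Its argument "increments" is a list of rows, each an object with "slide": the shift along the tool's x, y, z in mm, a list of three; "angular": the turn, a rotation vector about the tool's x, y, z in degrees, a list of three; "claw": the opening, from -1 (shut) to 1 (fully open). In form: [{"slide": [x, y, z], "angular": [rx, ry, rz], "claw": claw}, ...]. A call has 1 to 8 rows; each row shifts and turns the commanded pose from where the row before left it, along the tool's axes as they then stand; what a row does not reach is not made up. A row lasts 1/10 s, in which the tool goes at most 50 mm and 8.59 degrees, less where a joint would pass 70% of its speed; a pose out of reach is approached as far as the arm can. A call is refused whole if a number of a shift passes 50 or a number of a turn 8.59, either way. A call with a gripper value outside its range is refused whole. The fingers move at their own pace and stop on an object; "squeeze" is the grip in N (left out, the last holds). Time passes only in rows, so rows that do not move let the fingers close. It gives the time, the measured TCP pose, the force, the opening and the grip force at its end, in the units of the state.
- bot.get_obs(): the state, without advancing time (a new reading comes with each control period).
- bot.camera(name): name is "side" or "top"; returns the picture (420x560x3 uint8, red, green, blue); there is no depth.
- bot.camera_info(name): a dict with "fovy" (degrees; the focal length in pixels is half the picture's height over the tangent of half this angle, whatever the lens; pixels are square), "cx", "cy" (the principal point, pixels), "R" (3x3) and "t" (3): a world point X has camera coordinates R X + t. Camera axes: x right, y down, z forward; pixel columns grow to the right and rows downward; lengths in m; the calibration is good to about 2 mm. A picture is of the moment at which its call begins. camera_info takes no time and is no camera call.
- bot.job_done(): hands the job in; it is judged then, once.
The state is a dict: "time": time; "q": joint angles; "qd": joint speeds; "joint_efforts": joint torques, N m; "ee_pos": TCP position; "tcp_rot": TCP orientation; "wrist_force": force on the tool from outside, world axes, zero at the start; "torque": the same for the moment, N m; "opening": finger opening in m; "grasp_force": force on a finger pad.
Only numpy, scipy, OpenCV 4.12 (cv2) and the standard library are available. Lean on these libraries where they do the work, as an engineer would, in place of code of your own. Each camera call takes 0.05 s, during which the arm holds its last target. There are 200 camera calls.

## Working session

There is one attempt and no reset: what is moved stays moved. The work goes in short steps, Python scripts to look and compute and a tool call to move; the robot and the scene stay as the last step left them, time stands still between calls to the robot, and variables do not carry over. Pictures are saved under pics/ and viewed, at most 10 in all, crops included, and the job is handed in when it is done.

Besides the shell and the picture viewer there is one more tool, called after ">>>" by a JSON object that holds its "method" and its "body", one argument or row to a line. play_rows: Moves the arm, as the interface text tells. Its arguments: {"type":"object","properties":{"increments":{"type":"array"},"squeeze":{"type":"number"}},"required":["increments"]}

```bash
mkdir -p pics
python3 - <<'E'
from workcell import bot
import cv2
for n in("side","top"):
    cv2.imwrite(f"pics/{n}0.png",bot.camera(n)[:,:,::-1]); i=bot.camera_info(n); print(n,i)
o=bot.get_obs(); print(o)
E
```

```text
side {'fovy': 48.58912248247413, 'cx': 276.3043578848978, 'cy': 217.27744943986406, 'R': array([[-0.82478708, -0.56532307,  0.01166604],
       [-0.38041638,  0.539514  , -0.75113782],
       [ 0.41834154, -0.62396673, -0.66004233]]), 't': array([0.49733667, 0.29196416, 0.72335791])}
top {'fovy': 48.74201330880274, 'cx': 270.1156064964374, 'cy': 206.37873899669424, 'R': array([[ 2.09714832e-02, -9.99776810e-01,  2.55497561e-03],
       [-9.95872507e-01, -2.11151712e-02, -8.82728671e-02],
       [ 8.83071142e-02, -6.93217016e-04, -9.96093054e-01]]), 't': array([0.04038999, 0.57864707, 1.02114327])}
{'time': 0.1, 'q': array([ 7.67767315e+01,  5.00794060e+00,  1.00398053e+01,  9.50991468e+01,
       -6.58439999e-04,  8.99992774e+01]), 'qd': array([ 0.03769373, -0.0923059 ,  0.12833332,  0.00139435,  0.0875539 ,
       -0.1159995 ]), 'joint_efforts': array([-7.51896714e-04, -5.21556759e+01,  4.65656841e+01,  1.57767377e-02,
        1.66552758e-05, -3.61890912e-06]), 'ee_pos': array([0.12577328, 0.53524587, 0.24966129]), 'tcp_rot': array([-1.79932718e+02,  6.57590996e-04,  1.66777455e+02]), 'wrist_force': array([ 0.33627159, -0.51163342, -0.44712527]), 'torque': array([0.02544107, 0.00305516, 0.01372493]), 'grasp_force': 0.0, 'opening': 0.08563523357645303}
```

View pics/side0.png

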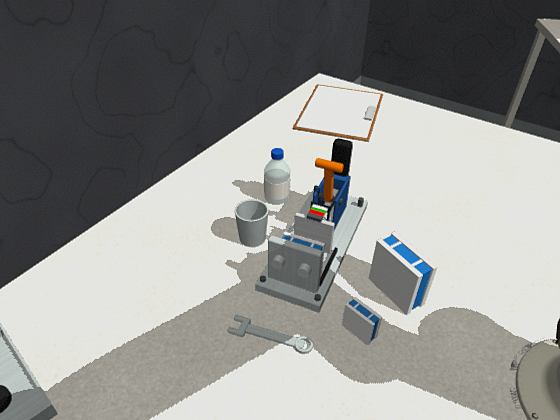

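View pics/top0.png

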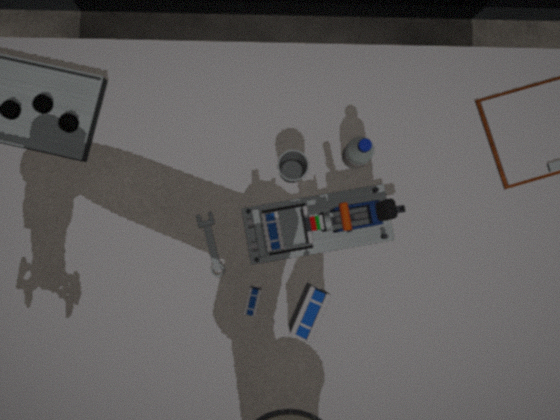

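The side view shows the holder with the trigger bar at about (328,165), the handle top at (342,145) and the steel end plate at (295,262). The top view shows the bar at (346,217), the handle at (388,210) and the cassette at (272,230).

Lookalikes in the top view are the large cassette at (310,313), the small one at (253,300) and the middle-sized one already in the holder at (272,230). I choose the one in the holder, and the only orange trigger, at (346,217). A close crop will check this.

```bash
python3 - <<'E'
import cv2,numpy as np
t=cv2.imread("pics/top0.png")[170:270,235:415]; s=cv2.imread("pics/side0.png")[130:310,240:400]
T=cv2.resize(t,None,fx=4.4,fy=4.4,interpolation=cv2.INTER_CUBIC)
cv2.imwrite("pics/c0.png",cv2.convertScaleAbs(T,alpha=1.4))
print(T.shape)
cv2.imwrite("pics/c1.png",cv2.resize(s,None,fx=3.3,fy=3.3,interpolation=cv2.INTER_CUBIC))
E
cat > h.py <<'E'
import numpy as np
from workcell import bot
def ray(n,u,v,z):
    i=bot.camera_info(n); f=210/np.tan(np.radians(i["fovy"]/2)); R=i["R"]; C=-R.T@i["t"]
    d=R.T@np.array([(u-i["cx"])/f,(v-i["cy"])/f,1]); return C+d*(z-C[2])/d[2]
def proj(n,X):
    i=bot.camera_info(n); f=210/np.tan(np.radians(i["fovy"]/2)); c=i["R"]@X+i["t"]; return c[:2]/c[2]*f+[i["cx"],i["cy"]]
E
```

```text
(440, 792, 3)
```

View pics/c0.png

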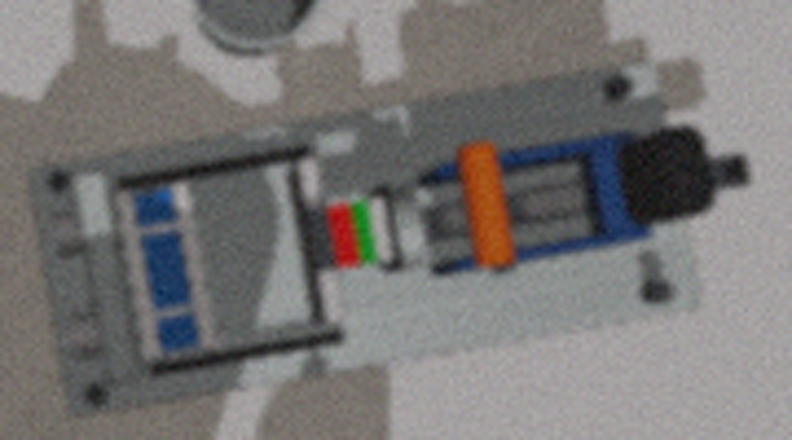

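View pics/c1.png

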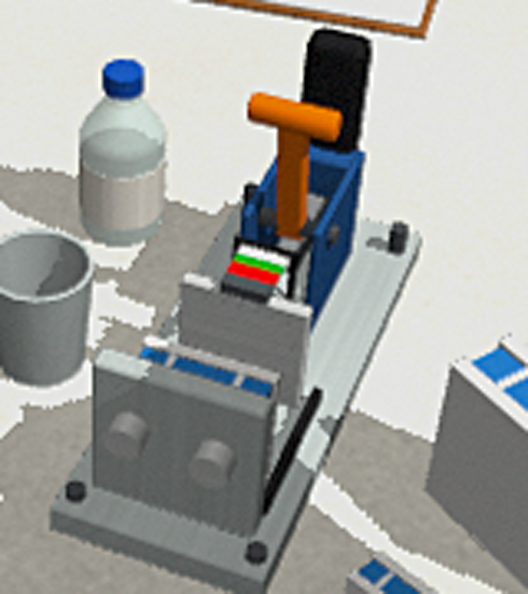

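The crops confirm the choice. In c0 the orange bar runs from (477,145) to (497,265), and the base bolts are at (58,181), (95,396), (616,88) and (655,290). In c1 the bar runs from (255,103) to (335,124). The scale strip shows white at the pointer, and the middle-sized cassette stands in the holder.

Run:
```python
from h import *
import numpy as np
c=lambda u,v:(235+u/4.4,170+v/4.4); s=lambda u,v:(240+u/3.3,130+v/3.3)
P=[ray("top",*c(*p),z=.026) for p in((58,181),(95,396),(616,88),(655,290))]
for p in P:print(p.round(4))
d=(P[0]+P[1]-P[2]-P[3]); print("yaw",np.degrees(np.arctan2(-d[0],d[1])), np.degrees(np.arctan2(*(P[0]-P[1])[1::-1])))
o=sum(P)/4;print("ctr",o)
b=[ray("top",*c(*p),z=.185) for p in((477,145),(497,265))];print("bar top",b,sum(b)/2)
b=[ray("side",*s(*p),z=.181) for p in((255,103),(335,124))];print("bar side",b,sum(b)/2)
print("handle",ray("top",*c(668,175),z=.185))
```

```text
[0.5658 0.1018 0.026 ]
[0.4568 0.0803 0.026 ]
[ 0.6199 -0.1842  0.026 ]
[ 0.5165 -0.2042  0.026 ]
yaw 11.283208088874813 11.169007301974508
ctr [ 0.53973926 -0.05157767  0.026     ]
bar top [array([ 0.57308472, -0.08746471,  0.185     ]), array([ 0.52108074, -0.0964899 ,  0.185     ])] [ 0.54708273 -0.0919773   0.185     ]
bar side [array([ 0.56988698, -0.08770521,  0.181     ]), array([ 0.52151548, -0.09609924,  0.181     ])] [ 0.54570123 -0.09190223  0.181     ]
handle [ 0.56174615 -0.17059369  0.185     ]
```

>>> {"method": "play_rows", "body": {
  "increments": [
    {"slide": [-33.4,-29.9,0],"angular": [0,0,0],"claw": -1},
    {"slide": [-33.4,-29.9,0],"angular": [0,0,0],"claw": -1},
    {"slide": [-33.4,-29.9,0],"angular": [0,0,0],"claw": -1},
    {"slide": [-33.4,-29.9,0],"angular": [0,0,0],"claw": -1},
    {"slide": [-33.4,-29.9,0],"angular": [0,0,0],"claw": -1},
    {"slide": [-33.4,-29.9,0],"angular": [0,0,0],"claw": -1},
    {"slide": [-33.4,-29.9,0],"angular": [0,0,0],"claw": -1},
    {"slide": [-33.4,-29.9,0],"angular": [0,0,0],"claw": -1}
  ],
  "squeeze": 40
}}

```text
time: 0.9
ee_pos: [0.3317, 0.2398, 0.2502]
tcp_rot: [180.0, 0.0, 166.8]
wrist_force: [1.1, 0.8, 0.6]
opening: -0.0
grasp_force: 0.0
```

>>> {"method": "play_rows", "body": {
  "increments": [
    {"slide": [-33.4,-29.9,0],"angular": [0,0,0],"claw": -1},
    {"slide": [-33.4,-29.9,0],"angular": [0,0,0],"claw": -1},
    {"slide": [-33.4,-29.9,0],"angular": [0,0,0],"claw": -1},
    {"slide": [-33.4,-29.9,0],"angular": [0,0,0],"claw": -1},
    {"slide": [-33.4,-29.9,0],"angular": [0,0,0],"claw": -1},
    {"slide": [-33.4,-29.9,0],"angular": [0,0,0],"claw": -1},
    {"slide": [-33.4,-29.9,0],"angular": [0,0,0],"claw": -1},
    {"slide": [-33.4,-29.9,0],"angular": [0,0,0],"claw": -1}
  ]
}}

```text
time: 1.7
ee_pos: [0.5373, -0.0544, 0.25]
tcp_rot: [180.0, -0.0, 166.8]
wrist_force: [0.9, 0.4, -0.6]
opening: 0.0
grasp_force: 0.0
```

>>> {"method": "play_rows", "body": {
  "increments": [
    {"slide": [0,0,0],"angular": [0,0,8.2],"claw": -1},
    {"slide": [0,0,0],"angular": [0,0,8.2],"claw": -1},
    {"slide": [0,0,0],"angular": [0,0,8.2],"claw": -1},
    {"slide": [0,0,0],"angular": [0,0,8.2],"claw": -1},
    {"slide": [0,0,0],"angular": [0,0,8.2],"claw": -1},
    {"slide": [0,0,0],"angular": [0,0,8.2],"claw": -1},
    {"slide": [0,0,0],"angular": [0,0,8.2],"claw": -1},
    {"slide": [0,0,0],"angular": [0,0,8.2],"claw": -1}
  ]
}}

```text
time: 2.5
ee_pos: [0.5365, -0.0525, 0.2499]
tcp_rot: [-180.0, -0.0, 100.8]
wrist_force: [0.6, -0.9, -0.4]
opening: 0.0
grasp_force: 0.0
```

>>> {"method": "play_rows", "body": {
  "increments": [
    {"slide": [0,0,35],"angular": [0,0,0],"claw": -1},
    {"slide": [0,0,30],"angular": [0,0,0],"claw": -1},
    {"slide": [0,0,0],"angular": [0,0,0],"claw": -1},
    {"slide": [-8,0,0],"angular": [0,0,0],"claw": -1},
    {"slide": [-5,0,0],"angular": [0,0,0],"claw": -1},
    {"slide": [0,0,0],"angular": [0,0,0],"claw": -1}
  ]
}}

```text
time: 3.1
ee_pos: [0.5399, -0.0662, 0.1869]
tcp_rot: [179.9, 0.0, 101.1]
wrist_force: [-0.5, -0.7, -0.1]
opening: 0.0001
grasp_force: 0.0
```

Run:
```python
from workcell import bot
import cv2,numpy as np
s=bot.camera("side")[120:320,230:400,::-1];t=bot.camera("top")[170:270,235:415,::-1]
a=cv2.resize(s,None,fx=2.4,fy=2.4,interpolation=cv2.INTER_CUBIC);b=cv2.resize(t,None,fx=2.1,fy=2.1,interpolation=cv2.INTER_CUBIC)
im=np.zeros((480,790,3),np.uint8);im[:,:408]=a;im[:210,410:788]=b;cv2.imwrite("pics/c2.png",im)
print(bot.get_obs())
```

```text
{'time': 3.2, 'q': array([-6.94050113e+00,  3.16074774e+00,  1.08180168e+00,  8.78297387e+01,
        2.33001582e-03,  7.19183931e+01]), 'qd': array([ 0.47705576, -0.09205405, -0.71447352, -0.16901725,  0.0526242 ,
        0.06889095]), 'joint_efforts': array([-2.55590295e-01, -5.05207515e+01,  4.72219598e+01, -1.56646402e-02,
       -1.68924039e-02, -2.62388529e-02]), 'ee_pos': array([ 0.53960328, -0.06567533,  0.18641745]), 'tcp_rot': array([1.79912471e+02, 2.61266594e-02, 1.01141088e+02]), 'wrist_force': array([-0.22163802, -0.47608105,  0.1634129 ]), 'torque': array([ 0.02159276, -0.01888335, -0.03763076]), 'grasp_force': 0.0, 'opening': 0.0001323325908451045}
```

View pics/c2.png

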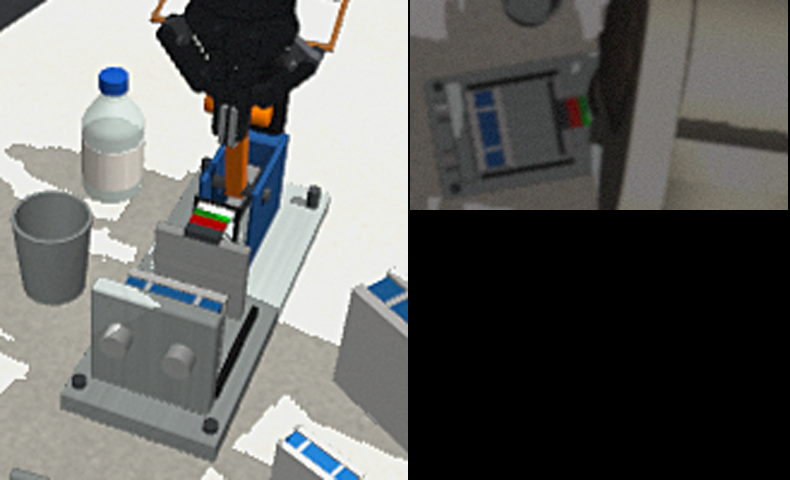

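The fingertips are shut in front of the bar at about (228,125) in the crop, not yet touching it. The pointer is on white. I'll make the first stroke.

>>> {"method": "play_rows", "body": {
  "increments": [
    {"slide": [-6,0,0],"angular": [0,0,0],"claw": -1},
    {"slide": [-6,0,0],"angular": [0,0,0],"claw": -1},
    {"slide": [-6,0,0],"angular": [0,0,0],"claw": -1},
    {"slide": [0,0,0],"angular": [0,0,0],"claw": -1}
  ]
}}

```text
time: 3.6
ee_pos: [0.5428, -0.0833, 0.1856]
tcp_rot: [180.0, -0.0, 101.2]
wrist_force: [0.3, 3.9, 2.8]
opening: -0.0001
grasp_force: 2.1
```

>>> {"method": "play_rows", "body": {
  "increments": [
    {"slide": [-6,0,0],"angular": [0,0,0],"claw": -1},
    {"slide": [-6,0,0],"angular": [0,0,0],"claw": -1},
    {"slide": [-5,0,0],"angular": [0,0,0],"claw": -1},
    {"slide": [0,0,0],"angular": [0,0,0],"claw": -1}
  ]
}}

```text
time: 4.0
ee_pos: [0.546, -0.0998, 0.1854]
tcp_rot: [180.0, -0.0, 101.2]
wrist_force: [-1.1, 4.4, 2.9]
opening: 0.0002
grasp_force: 2.2
```

>>> {"method": "play_rows", "body": {
  "increments": [
    {"slide": [-4,0,0],"angular": [0,0,0],"claw": -1},
    {"slide": [-3,0,0],"angular": [0,0,0],"claw": -1},
    {"slide": [0,0,0],"angular": [0,0,0],"claw": -1}
  ]
}}

```text
time: 4.3
ee_pos: [0.5472, -0.1063, 0.1852]
tcp_rot: [-180.0, -0.0, 101.2]
wrist_force: [-0.7, 5.0, 2.3]
opening: 0.0001
grasp_force: 2.5
```

Run:
```python
from workcell import bot
import cv2,numpy as np
s=bot.camera("side")[170:270,260:360,::-1];print(bot.get_obs()["wrist_force"])
p=cv2.imread("pics/side0.png")[170:270,260:360]
im=np.hstack([cv2.resize(x,None,fx=4,fy=4,interpolation=cv2.INTER_CUBIC) for x in(p,s)]);cv2.imwrite("pics/c3.png",im)
```

```text
[-0.25576196  4.94749069  3.21907954]
```

View pics/c3.png

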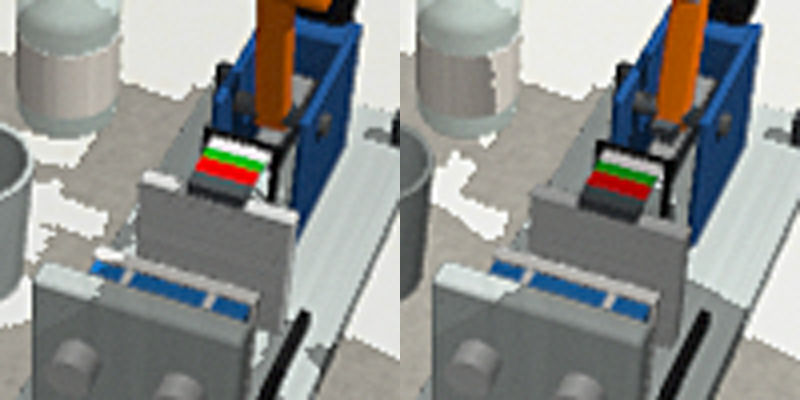

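Between the two views in c3 the plate's right corner moved from (297,215) to (288,232), so the ram feeds. The pointer is still on white.

```bash
cat >> h.py <<'E'
a=np.radians(11.2); HY=np.array([-np.sin(a),np.cos(a),0]); HX=np.array([np.cos(a),np.sin(a),0])
bar=np.array([.546,-.092,0]); O=bar+.041*HY
def hol(p): return np.round([(p-O)@HX*1e3,(p-O)@HY*1e3],1)
E
python3 - <<'E'
from h import *
f=lambda u,v,z:hol(ray("side",260+u/4,170+v/4,z))
print("plate0",f(297,215,.098),f(138,185,.098)); print("plate1",f(288,232,.098),f(130,195,.098))
print("cass",f(258,292,.1)); print("endplate inner?",f(245,323,.12),f(35,285,.12))
E
```

```text
plate0 [-40.   26.3] [37.2 36.9]
plate1 [-39.8  39.5] [38.  45.3]
cass [-40.4  85.5]
endplate inner? [-46.5 125.9] [ 45.6 141.1]
```

>>> {"method": "play_rows", "body": {
  "increments": [
    {"slide": [15,0,0],"angular": [0,0,0],"claw": -1},
    {"slide": [15,0,0],"angular": [0,0,0],"claw": -1},
    {"slide": [13,0,0],"angular": [0,0,0],"claw": -1},
    {"slide": [0,0,0],"angular": [0,0,0],"claw": -1},
    {"slide": [0,0,0],"angular": [0,0,0],"claw": -1}
  ]
}}

```text
time: 4.85
ee_pos: [0.5389, -0.0638, 0.1855]
tcp_rot: [180.0, 0.0, 101.2]
wrist_force: [-0.2, -0.9, 0.4]
opening: -0.0002
grasp_force: 0.0
```

>>> {"method": "play_rows", "body": {
  "increments": [
    {"slide": [-10,0,0],"angular": [0,0,0],"claw": -1},
    {"slide": [-10,0,0],"angular": [0,0,0],"claw": -1},
    {"slide": [-10,0,0],"angular": [0,0,0],"claw": -1},
    {"slide": [-8,0,0],"angular": [0,0,0],"claw": -1},
    {"slide": [-6,0,0],"angular": [0,0,0],"claw": -1},
    {"slide": [0,0,0],"angular": [0,0,0],"claw": -1}
  ]
}}

```text
time: 5.45
ee_pos: [0.5478, -0.1087, 0.1854]
tcp_rot: [180.0, -0.0, 101.1]
wrist_force: [-0.5, 4.1, 2.6]
opening: -0.0002
grasp_force: 2.0
```

>>> {"method": "play_rows", "body": {
  "increments": [
    {"slide": [15,0,0],"angular": [0,0,0],"claw": -1},
    {"slide": [15,0,0],"angular": [0,0,0],"claw": -1},
    {"slide": [14,0,0],"angular": [0,0,0],"claw": -1},
    {"slide": [0,0,0],"angular": [0,0,0],"claw": -1},
    {"slide": [0,0,0],"angular": [0,0,0],"claw": -1}
  ]
}}

```text
time: 5.95
ee_pos: [0.5389, -0.0636, 0.1855]
tcp_rot: [180.0, 0.0, 101.3]
wrist_force: [-0.9, -0.0, -0.7]
opening: -0.0001
grasp_force: 0.0
```

Run:
```python
from workcell import bot
import cv2,numpy as np
s=bot.camera("side")[170:270,260:360,::-1];t=bot.camera("top")[190:260,260:360,::-1]
im=np.zeros((400,800,3),np.uint8);im[:,:400]=cv2.resize(s,None,fx=4,fy=4,interpolation=cv2.INTER_CUBIC)
im[:280,400:]=cv2.resize(t,None,fx=4,fy=4,interpolation=cv2.INTER_CUBIC);cv2.imwrite("pics/c4.png",im)
```

```text
(no output)
```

View pics/c4.png

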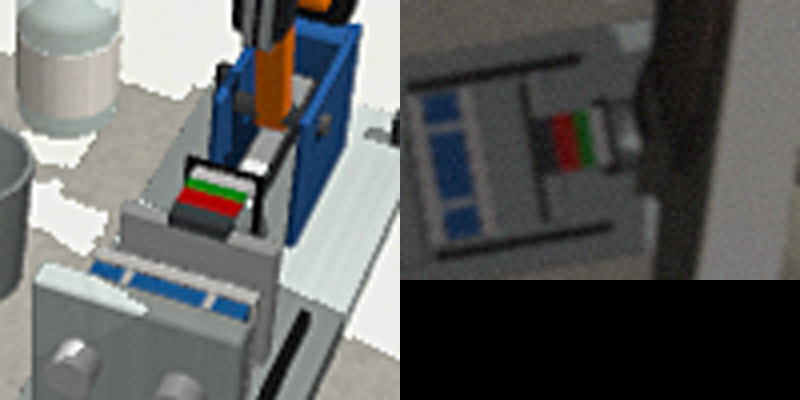

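In c4 the plate's corner is now at (277,250), roughly 53 mm in the holder frame. The pointer is on white, with about 20–30 mm to go. I'll do a third stroke.

>>> {"method": "play_rows", "body": {
  "increments": [
    {"slide": [-10,0,0],"angular": [0,0,0],"claw": -1},
    {"slide": [-10,0,0],"angular": [0,0,0],"claw": -1},
    {"slide": [-10,0,0],"angular": [0,0,0],"claw": -1},
    {"slide": [-8,0,0],"angular": [0,0,0],"claw": -1},
    {"slide": [-6,0,0],"angular": [0,0,0],"claw": -1},
    {"slide": [0,0,0],"angular": [0,0,0],"claw": -1}
  ]
}}

```text
time: 6.65
ee_pos: [0.5477, -0.1085, 0.1854]
tcp_rot: [180.0, -0.0, 101.1]
wrist_force: [0.4, 4.2, 3.1]
opening: 0.0002
grasp_force: 2.0
```

>>> {"method": "play_rows", "body": {
  "increments": [
    {"slide": [15,0,0],"angular": [0,0,0],"claw": -1},
    {"slide": [15,0,0],"angular": [0,0,0],"claw": -1},
    {"slide": [14,0,0],"angular": [0,0,0],"claw": -1},
    {"slide": [0,0,0],"angular": [0,0,0],"claw": -1},
    {"slide": [0,0,0],"angular": [0,0,0],"claw": -1}
  ]
}}

```text
time: 7.15
ee_pos: [0.5389, -0.0636, 0.1855]
tcp_rot: [180.0, 0.0, 101.3]
wrist_force: [0.6, -0.5, 0.7]
opening: 0.0002
grasp_force: 0.0
```

Run:
```python
from workcell import bot
import cv2,numpy as np
s=bot.camera("side")[170:270,260:360,::-1];t=bot.camera("top")[190:260,260:360,::-1]
im=np.zeros((400,800,3),np.uint8);im[:,:400]=cv2.resize(s,None,fx=4,fy=4,interpolation=cv2.INTER_CUBIC)
im[:280,400:]=cv2.resize(t,None,fx=4,fy=4,interpolation=cv2.INTER_CUBIC);cv2.imwrite("pics/c5.png",im)
```

```text
(no output)
```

View pics/c5.png

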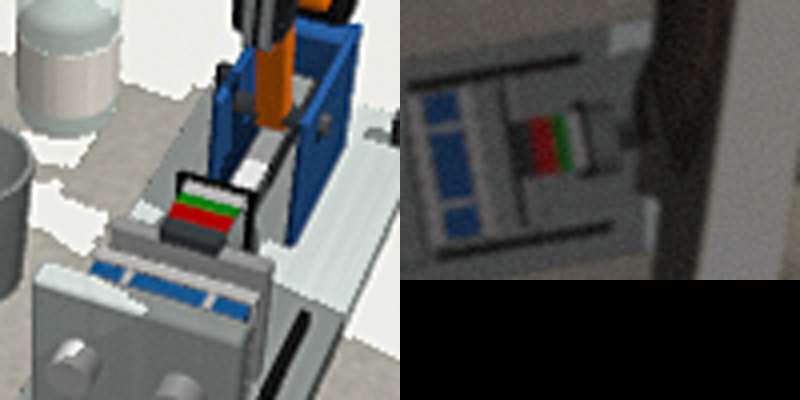

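The plate in c5 is within about 5 mm of the cassette: plate corner at (272,262), cassette edge at about (490,150) in the top half. The pointer is on white. I'll read it numerically from here and do stroke 4 in parts.

```bash
cat > ptr.py <<'E'
from h import *
import cv2
def read():
    im=bot.camera("side").astype(float); o=bot.get_obs()
    m=np.zeros(im.shape[:2],bool); m[195:245,285:345]=1
    r,g,b=im[...,0],im[...,1],im[...,2]
    R=m&(r>1.8*g+20)&(r>1.8*b+20)&(b<60); G=m&(g>1.5*r+15)&(g>1.5*b+15)
    cr=np.argwhere(R).mean(0); cg=np.argwhere(G).mean(0) if G.any() else None
    print("n",R.sum(),G.sum(),"red",cr.round(1),"green",cg,"F",o["wrist_force"].round(1),"t",o["time"])
    d=np.array([-.97,.38]) if cg is None else (cg-cr)/np.linalg.norm(cg-cr)
    big=cv2.GaussianBlur(im,(0,0),.5).astype(np.float32)
    p=cr+np.arange(-4,13,.5)[:,None]*d
    s=cv2.remap(big,p[:,1:].astype(np.float32),p[:,:1].astype(np.float32),cv2.INTER_LINEAR)[:,0]
    print(" ".join("%g:%d/%d/%d"%(k,*c) for k,c in zip(np.arange(-4,13,.5),s)))
    # rear top line of plate right corner etc not needed
read()
E
python3 ptr.py
```

```text
n 89 37 red [215.6 315.4] green [220.51351351 311.35135135] F [-0.3  0.6  0.3] t 7.3
-4:74/81/90 -3.5:70/79/89 -3:58/69/82 -2.5:42/52/68 -2:40/50/66 -1.5:31/41/55 -1:18/28/40 -0.5:16/21/29 0:19/20/24 0.5:24/23/23 1:63/61/61 1.5:103/102/100 2:142/141/139 2.5:167/165/163 3:183/180/179 3.5:181/180/177 4:173/176/169 4.5:154/168/151 5:102/153/104 5.5:44/138/51 6:18/131/25 6.5:14/129/20 7:16/126/18 7.5:61/105/16 8:103/76/13 8.5:140/43/8 9:157/22/6 9.5:171/6/2 10:172/2/2 10.5:172/2/2 11:171/4/4 11.5:163/13/13 12:151/25/24 12.5:120/40/40
```

>>> {"method": "play_rows", "body": {
  "increments": [
    {"slide": [-10,0,0],"angular": [0,0,0],"claw": -1},
    {"slide": [-10,0,0],"angular": [0,0,0],"claw": -1},
    {"slide": [-10,0,0],"angular": [0,0,0],"claw": -1},
    {"slide": [0,0,0],"angular": [0,0,0],"claw": -1}
  ]
}}

```text
time: 7.7
ee_pos: [0.5451, -0.095, 0.1855]
tcp_rot: [180.0, -0.0, 101.1]
wrist_force: [-0.5, 3.6, 2.1]
opening: -0.0003
grasp_force: 1.8
```

```bash
python3 ptr.py
```

```text
n 94 37 red [216.1 315. ] green [222.27027027 310.18918919] F [0.  4.5 2.5] t 7.75
-4:47/57/72 -3.5:36/47/64 -3:36/46/64 -2.5:35/46/64 -2:25/39/58 -1.5:14/31/50 -1:20/35/53 -0.5:17/32/50 0:10/25/41 0.5:13/24/34 1:17/22/27 1.5:26/27/30 2:39/38/39 2.5:63/62/61 3:101/100/99 3.5:141/139/138 4:167/164/164 4.5:181/177/176 5:183/180/178 5.5:166/173/163 6:145/165/145 6.5:100/151/103 7:54/140/61 7.5:15/129/22 8:14/127/17 8.5:23/124/15 9:56/108/16 9.5:101/79/17 10:142/46/15 10.5:161/21/7 11:171/6/2 11.5:173/1/1 12:170/2/2 12.5:167/3/3
```

>>> {"method": "play_rows", "body": {
  "increments": [
    {"slide": [-7,0,0],"angular": [0,0,0],"claw": -1},
    {"slide": [-7,0,0],"angular": [0,0,0],"claw": -1},
    {"slide": [0,0,0],"angular": [0,0,0],"claw": -1}
  ]
}}

```text
time: 8.05
ee_pos: [0.5475, -0.1078, 0.1852]
tcp_rot: [-180.0, -0.0, 101.2]
wrist_force: [-0.3, 4.6, 1.8]
opening: -0.0002
grasp_force: 2.1
```

```bash
python3 ptr.py
```

```text
n 98 37 red [217.3 314.4] green [224.43243243 309.51351351] F [0.2 3.5 2.5] t 8.1
-4:37/50/64 -3.5:35/49/63 -3:22/38/54 -2.5:22/37/53 -2:24/37/55 -1.5:20/33/52 -1:13/27/47 -0.5:14/28/48 0:17/31/50 0.5:15/28/47 1:14/25/43 1.5:16/23/37 2:17/19/29 2.5:31/33/38 3:52/51/52 3.5:81/79/79 4:117/115/115 4.5:155/153/152 5:172/168/168 5.5:184/179/180 6:179/178/175 6.5:161/170/158 7:131/159/129 7.5:75/143/77 8:24/130/28 8.5:12/126/17 9:12/125/17 9.5:26/118/17 10:70/97/17 10.5:115/70/17 11:147/37/12 11.5:167/13/7 12:173/3/5 12.5:172/2/3
```

```bash
sed -i 's/&(b<60)/\&(g<35)\&(r>120)/; s/(k,\*c) for k,c in zip(np.arange(-4,13,.5),s)/(k,*c) for k,c in zip(np.arange(-4,13,.5),s) if k>=0/' ptr.py
python3 - <<'E'
s=open('ptr.py').read()
a,b=s.split("    print(\" \"")
open('ptr.py','w').write(a+'''    k=np.arange(-4,13,.5)
    gi=np.argmax(s[:,1]-s[:,0]-s[:,2]/2)
    gs=[k[i]+.5*(90-s[i,0])/(s[i+1,0]-s[i,0]) for i in range(gi-1,len(k)-1) if s[i,0]<90<=0 or (s[i,0]-90)*(s[i+1,0]-90)<0]
    print("r/g/b", " ".join("%g:%d/%d/%d"%(q,*c) for q,c in zip(k,s) if q>=0)); print("r=90 crossings past green:",np.round(gs,2))
read()
''')
E
python3 ptr.py
```

```text
n 56 38 red [227.8 307.5] green [224.44736842 309.44736842] F [-0.5  3.8  2.4] t 8.15
r/g/b 0:172/1/3 0.5:172/3/3 1:170/6/2 1.5:149/32/7 2:120/64/13 2.5:77/95/17 3:35/116/19 3.5:12/126/20 4:12/127/19 4.5:20/128/24 5:71/142/74 5.5:128/158/129 6:158/169/156 6.5:178/177/174 7:183/179/179 7.5:175/172/171 8:155/154/152 8.5:114/113/111 9:72/72/69 9.5:46/47/46 10:24/26/29 10.5:15/23/33 11:11/27/46 11.5:11/30/53 12:12/31/54 12.5:12/30/52
r=90 crossings past green: [5.16 8.79]
```

>>> {"method": "play_rows", "body": {
  "increments": [
    {"slide": [15,0,0],"angular": [0,0,0],"claw": -1},
    {"slide": [15,0,0],"angular": [0,0,0],"claw": -1},
    {"slide": [14,0,0],"angular": [0,0,0],"claw": -1},
    {"slide": [0,0,0],"angular": [0,0,0],"claw": -1},
    {"slide": [0,0,0],"angular": [0,0,0],"claw": -1}
  ]
}}

```text
time: 8.65
ee_pos: [0.5389, -0.0637, 0.1855]
tcp_rot: [180.0, 0.0, 101.3]
wrist_force: [0.1, 0.2, 0.9]
opening: -0.0001
grasp_force: 0.0
```

>>> {"method": "play_rows", "body": {
  "increments": [
    {"slide": [-10,0,0],"angular": [0,0,0],"claw": -1},
    {"slide": [-10,0,0],"angular": [0,0,0],"claw": -1},
    {"slide": [-6,0,0],"angular": [0,0,0],"claw": -1},
    {"slide": [0,0,0],"angular": [0,0,0],"claw": -1}
  ]
}}

```text
time: 9.05
ee_pos: [0.5443, -0.091, 0.1855]
tcp_rot: [180.0, -0.0, 101.1]
wrist_force: [-0.5, 4.4, 2.4]
opening: 0.0001
grasp_force: 2.0
```

```bash
python3 ptr.py
```

```text
n 55 39 red [229.  306.6] green [225.56410256 308.38461538] F [-0.5  3.2  2.1] t 9.1
r/g/b 0:171/1/1 0.5:172/2/2 1:173/5/3 1.5:156/26/6 2:127/58/12 2.5:89/91/16 3:45/114/16 3.5:13/127/16 4:15/129/21 4.5:20/129/28 5:77/145/80 5.5:144/164/142 6:170/173/166 6.5:180/179/176 7:183/180/179 7.5:176/175/172 8:156/156/153 8.5:112/112/109 9:66/66/64 9.5:42/41/42 10:23/22/27 10.5:21/27/39 11:23/38/59 11.5:20/40/67 12:15/38/68 12.5:14/38/68
r=90 crossings past green: [5.09 8.74]
```

>>> {"method": "play_rows", "body": {
  "increments": [
    {"slide": [-6,0,0],"angular": [0,0,0],"claw": -1},
    {"slide": [-6,0,0],"angular": [0,0,0],"claw": -1},
    {"slide": [0,0,0],"angular": [0,0,0],"claw": -1}
  ]
}}

```text
time: 9.4
ee_pos: [0.5464, -0.102, 0.1854]
tcp_rot: [180.0, -0.0, 101.1]
wrist_force: [-0.4, 4.5, 3.2]
opening: 0.0002
grasp_force: 2.6
```

```bash
python3 ptr.py
```

```text
n 59 41 red [230.3 306.2] green [226.68292683 307.65853659] F [-0.8  5.7  4.2] t 9.45
r/g/b 0:171/3/2 0.5:172/2/1 1:171/6/2 1.5:162/19/4 2:126/59/11 2.5:86/98/17 3:47/114/15 3.5:13/126/13 4:15/128/19 4.5:21/131/29 5:77/146/81 5.5:142/164/140 6:171/173/166 6.5:180/178/175 7:164/161/159 7.5:124/123/120 8:82/82/80 8.5:46/46/46 9:24/25/25 9.5:52/55/55 10:83/89/88 10.5:98/105/107 11:100/110/116 11.5:86/98/108 12:70/85/99 12.5:60/76/92
r=90 crossings past green: [ 5.09  7.91 10.22 11.38]
```

>>> {"method": "play_rows", "body": {
  "increments": [
    {"slide": [-4,0,0],"angular": [0,0,0],"claw": -1},
    {"slide": [-2,0,0],"angular": [0,0,0],"claw": -1},
    {"slide": [0,0,0],"angular": [0,0,0],"claw": -1}
  ]
}}

```text
time: 9.75
ee_pos: [0.5474, -0.1073, 0.1852]
tcp_rot: [-180.0, -0.1, 101.2]
wrist_force: [-1.3, 6.3, 3.1]
opening: -0.0005
grasp_force: 3.3
```

```bash
python3 ptr.py
```

```text
n 57 39 red [230.3 306.2] green [226.71794872 307.76923077] F [-0.8  7.5  2.9] t 9.8
r/g/b 0:170/3/4 0.5:171/3/3 1:171/6/3 1.5:164/17/4 2:127/57/13 2.5:88/99/20 3:52/114/18 3.5:15/127/16 4:15/130/23 4.5:23/132/33 5:75/146/81 5.5:134/163/134 6:154/159/152 6.5:126/126/125 7:92/90/91 7.5:55/54/54 8:27/26/26 8.5:44/44/44 9:64/66/67 9.5:84/89/91 10:92/101/107 10.5:82/95/106 11:70/85/100 11.5:53/71/90 12:40/59/81 12.5:35/55/77
r=90 crossings past green: [ 5.13  7.03  9.84 10.12]
```

The plate has stopped moving (red band fixed at row 230.3), so the cassette is home with the spring at about 5 mm. Little travel is left in this stroke, so I'll release and re-stroke gently.

>>> {"method": "play_rows", "body": {
  "increments": [
    {"slide": [10,0,0],"angular": [0,0,0],"claw": -1},
    {"slide": [11,0,0],"angular": [0,0,0],"claw": -1},
    {"slide": [11,0,0],"angular": [0,0,0],"claw": -1},
    {"slide": [11,0,0],"angular": [0,0,0],"claw": -1},
    {"slide": [0,0,0],"angular": [0,0,0],"claw": -1},
    {"slide": [0,0,0],"angular": [0,0,0],"claw": -1}
  ]
}}

```text
time: 10.4
ee_pos: [0.5392, -0.0651, 0.1855]
tcp_rot: [180.0, 0.0, 101.2]
wrist_force: [-0.3, -0.3, 0.1]
opening: -0.0
grasp_force: 0.0
```

```bash
python3 ptr.py
```

```text
n 59 39 red [230.3 306.1] green [226.71794872 307.76923077] F [ 0.7 -0.1  0.5] t 10.45
r/g/b 0:170/1/3 0.5:172/1/2 1:172/5/3 1.5:167/14/4 2:133/51/10 2.5:94/94/16 3:55/113/17 3.5:20/127/18 4:14/131/22 4.5:21/132/30 5:67/145/72 5.5:128/162/128 6:165/170/162 6.5:155/155/153 7:138/134/135 7.5:88/86/86 8:45/44/43 8.5:35/34/36 9:36/37/41 9.5:61/66/71 10:79/88/96 10.5:77/90/103 11:66/81/97 11.5:50/66/87 12:39/58/81 12.5:32/54/78
r=90 crossings past green: [5.19 7.49]
```

>>> {"method": "play_rows", "body": {
  "increments": [
    {"slide": [-8,0,0],"angular": [0,0,0],"claw": -1},
    {"slide": [-6,0,0],"angular": [0,0,0],"claw": -1},
    {"slide": [-6,0,0],"angular": [0,0,0],"claw": -1},
    {"slide": [0,0,0],"angular": [0,0,0],"claw": -1}
  ]
}}

```text
time: 10.85
ee_pos: [0.5432, -0.0855, 0.1857]
tcp_rot: [180.0, -0.1, 101.1]
wrist_force: [-1.8, 5.4, 4.5]
opening: -0.0001
grasp_force: 3.1
```

```bash
python3 ptr.py
```

```text
n 57 43 red [230.3 306.2] green [226.76744186 307.97674419] F [-1.6  5.9  3.4] t 10.9
r/g/b 0:169/1/2 0.5:171/1/1 1:171/5/3 1.5:171/10/5 2:133/50/9 2.5:94/91/14 3:56/113/15 3.5:23/126/15 4:12/132/20 4.5:27/136/38 5:60/142/69 5.5:106/146/109 6:133/140/131 6.5:100/102/99 7:69/66/68 7.5:49/46/48 8:36/34/35 8.5:66/65/65 9:101/105/107 9.5:104/113/120 10:82/95/108 10.5:58/74/93 11:39/57/81 11.5:29/50/75 12:24/46/73 12.5:19/43/71
r=90 crossings past green: [5.32 6.67 8.84 9.84]
```

>>> {"method": "play_rows", "body": {
  "increments": [
    {"slide": [-4,0,0],"angular": [0,0,0],"claw": -1},
    {"slide": [-3,0,0],"angular": [0,0,0],"claw": -1},
    {"slide": [0,0,0],"angular": [0,0,0],"claw": -1},
    {"slide": [0,0,0],"angular": [0,0,0],"claw": -1}
  ]
}}

```text
time: 11.3
ee_pos: [0.5445, -0.0917, 0.1859]
tcp_rot: [179.9, -0.1, 101.2]
wrist_force: [-1.5, 7.4, 5.8]
opening: 0.0002
grasp_force: 4.0
```

```bash
python3 ptr.py;  python3 - <<'E'
from workcell import bot
import cv2,numpy as np
s=bot.camera("side")[185:265,265:345,::-1]
cv2.imwrite("pics/c6.png",cv2.resize(s,None,fx=7,fy=7,interpolation=cv2.INTER_CUBIC))
E
```

```text
n 57 51 red [230.2 306.2] green [226.37254902 307.92156863] F [-1.8  8.1  6.2] t 11.35
r/g/b 0:170/4/2 0.5:171/3/1 1:171/6/2 1.5:163/19/5 2:128/58/12 2.5:89/99/19 3:50/117/19 3.5:15/131/20 4:7/132/20 4.5:6/129/23 5:14/104/27 5.5:22/72/27 6:24/46/25 6.5:27/34/27 7:46/43/46 7.5:101/98/98 8:149/148/145 8.5:160/160/157 9:164/165/163 9.5:143/147/149 10:110/117/125 10.5:85/96/108 11:63/78/94 11.5:43/62/82 12:35/55/77 12.5:31/51/75
r=90 crossings past green: [ 7.4 10.4]
```

View pics/c6.png

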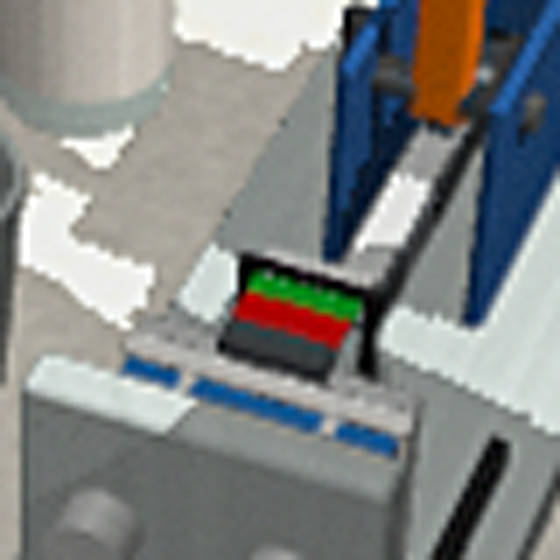

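In c6 the cassette is pressed flat against the end plate. The pointer's edge looks to be just at the start of green, at about (305,280). It stands above the strip, so correcting for parallax with the zero-spring offset puts the spring at about 10.5 mm, mid-green. The pull is about 8 N and steady.

```bash
python3 -c "
from workcell import bot
print(bot.job_done())"
```

```text
the job is handed in; nothing more can be done
None
```

The job is handed in at about 11.4 s with the cassette home against the end plate, the spring at an estimated 10.5 mm (mid-green) and the trigger still held pulled at about 8 N; the verdict was not shown.

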